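Make up a coverslip mounting kit and a marking kit from the bench stock

TASK

Make up the two kits from the stock lying on the bench. The narrow grey tray with two recesses side by side (one square, one a little longer) gets a dropping bottle in its square recess and the small coverslip carton in the other; the wider grey tray with a square recess and a long slot gets the other dropping bottle in its square recess and the marker in the slot. Set everything down gently on the floor of its recess, bottles upright, carton and marker lying flat; keep the bottles upright all the way, do not drop anything, and leave the beaker, the big carton and the big brown bottle where they are.

Things in the scene. Friction and masses are not known exactly. Their poses are not given: they have to be found in the camera images.
- dropper_bottle_a: First dropping bottle. Amber glass, black teat, standing upright: body 35 mm diameter up to 60 mm high, 20 mm collar to 72 mm, 12 mm teat to 92 mm; 90 g. Origin: centre of its underside, z up. Grip it round the body, 30 to 58 mm above its foot. The two dropping bottles are equal: either may go into either kit.
- dropper_bottle_b: Second dropping bottle. Amber glass, black teat, standing upright: body 35 mm diameter up to 60 mm high, 20 mm collar to 72 mm, 12 mm teat to 92 mm; 90 g. Origin: centre of its underside, z up. Grip it round the body, 30 to 58 mm above its foot. The two dropping bottles are equal: either may go into either kit.
- coverslip_carton: The small carton in the stock row in front of the robot (white with a blue edge), 34 x 53 x 22 mm (its own x, y, z), 50 g, lying flat. Origin: centre of its underside. Grip it across the 34 mm width (along its x).
- marker: Marker pen in the stock row in front of the robot (blue with a white cap), lying flat, 15 mm wide (x), 118 mm long (y), 15 mm high; 12 g; it does not roll. Origin: centre of its underside. Grip it across its width (along its x) near the middle.
- mounting_tray: Narrow grey plastic kit tray, 76 mm (x) by 164 mm (y), 11 mm high, lips 10 mm beyond its y ends. Fixed to the worktop. Origin: centre of its underside, z up. Recesses 8 mm deep, floors at z = 3 mm: square bottle recess 60 x 60 mm centred at x = 0, y = +46 mm; carton recess 60 mm (x) by 80 mm (y) centred at x = 0, y = -34 mm.
- marking_tray: Wider grey plastic kit tray, 118 mm (x) by 156 mm (y), 11 mm high, lips 10 mm beyond its y ends, a blank white paper plate. Fixed to the worktop. Origin: centre of its underside, z up. Recesses 8 mm deep, floors at z = 3 mm: square bottle recess 60 x 60 mm centred at x = +23 mm, y = +41 mm; marker slot 40 mm (x) by 142 mm (y), centred at x = -33 mm, y = 0.
- glass_beaker: Bystander: clear glass beaker 53 mm diameter, 66 mm high, between microscope and balance. Origin: centre of underside. Not part of a kit; leave it alone.
- tissue_carton: Bystander: large white carton with a green edge, 66 x 100 x 30 mm, to the right of the balance. Origin: centre of underside. Not part of a kit; leave it alone.
- brown_bottle: Bystander: big brown bottle, 62 mm diameter, 120 mm high, at the far right. Origin: centre of underside. Not part of a kit; leave it alone.
Things that resemble listed ones, but are neither listed nor needed, are in the scene too. What is shaped like the dropper_bottle_b but pink or yellow is not meant.

How it is judged:
At the end, for the whole second after the job is handed in: A bottle upright (0.08 rad) in each square recess, carton flat in the longer recess, marker flat in the slot: origins under 5.5 mm above the tray's underside, within 16 mm in x and y of the recess centre (carton 24 and 28 mm); all at rest (((x of dropper_bottle_a in the frame of mounting_tray between -0.016 and 0.016 m and y of dropper_bottle_a in the frame of mounting_tray between 0.03 and 0.062 m and z of dropper_bottle_a in the frame of mounting_tray between 0 and 0.0055 m and angle between each of dropper_bottle_a, dropper_bottle_b's own z axis and vertical below 0.08 rad and x of dropper_bottle_b in the frame of marking_tray between 0.007 and 0.039 m and y of dropper_bottle_b in the frame of marking_tray between 0.025 and 0.057 m and z of dropper_bottle_b in the frame of marking_tray between 0 and 0.0055 m) or (x of dropper_bottle_b in the frame of mounting_tray between -0.016 and 0.016 m and y of dropper_bottle_b in the frame of mounting_tray between 0.03 and 0.062 m and z of dropper_bottle_b in the frame of mounting_tray between 0 and 0.0055 m and angle between each of dropper_bottle_b, dropper_bottle_a's own z axis and vertical below 0.08 rad and x of dropper_bottle_a in the frame of marking_tray between 0.007 and 0.039 m and y of dropper_bottle_a in the frame of marking_tray between 0.025 and 0.057 m and z of dropper_bottle_a in the frame of marking_tray between 0 and 0.0055 m)) and x of coverslip_carton in the frame of mounting_tray between -0.024 and 0.024 m and y of coverslip_carton in the frame of mounting_tray between -0.062 and -0.006 m and z of coverslip_carton in the frame of mounting_tray between 0 and 0.0055 m and angle between coverslip_carton's own z axis and vertical below 0.08 rad and x of marker in the frame of marking_tray between -0.049 and -0.017 m and y of marker in the frame of marking_tray between -0.016 and 0.016 m and z of marker in the frame of marking_tray between 0 and 0.0055 m and angle between marker's own z axis and vertical below 0.06 rad and linear speed of each of dropper_bottle_a, dropper_bottle_b, coverslip_carton, marker below 0.02 m/s); the robot touches nothing.
It fails at once if the beaker, the big carton or the big brown bottle is moved more than 20 mm (distance of any of glass_beaker, tissue_carton, brown_bottle from where it was at the start of the episode above 0.02 m).
It fails at once if a dropping bottle is tipped by more than 0.7 rad (angle between any of dropper_bottle_a, dropper_bottle_b's own z axis and vertical above 0.7 rad).
It fails at once if a kit item is dropped or thrown: free of the fingers and faster than 0.7 m/s ((contact force between the fingers and dropper_bottle_a below 0.02 N and linear speed of dropper_bottle_a above 0.7 m/s) or (contact force between the fingers and dropper_bottle_b below 0.02 N and linear speed of dropper_bottle_b above 0.7 m/s) or (contact force between the fingers and coverslip_carton below 0.02 N and linear speed of coverslip_carton above 0.7 m/s) or (contact force between the fingers and marker below 0.02 N and linear speed of marker above 0.7 m/s)).
It also fails if it takes over 99 s, if anything falls off the work surface, if the arm or the gripper's body presses on something with over 40 N, if the wrist force passes 120 N, or if a joint passes its speed limit or range.

ROBOT

A 7-joint arm with a two-finger parallel gripper is mounted at the origin on a cart in front of the work surface, level with it; the furniture and walls round the work are solid. World frame = base frame: x ahead of the robot, y to its left, z up, the work surface at z = 0. Lengths are in m, angles in rad, forces in N, time in s.
With the tool pointing down it reaches from about 0.375 to 0.925 m from the base axis. Payload 3.1 kg.
Tool frame: the origin (TCP) lies between the finger pads; the fingertips stand 19 mm ahead of it and the grasp point (between the pads) is the TCP; z points along the fingers, y is the line along which they close (so a half turn about z gives the same grasp; the last joint's range is limited). The gripper opens to 85 mm and grips with 20 to 120 N. Pads are 22 mm wide; open, the fingers measure 114 mm over their backs; the gripper's body (76 mm by 85 mm) begins 54 mm behind the grasp point. The pads swing forward as they close: fully open they stand 13 mm farther back than shut.
Start: joints at [-1.296, 0.383, 0.044, 1.598, -0.018, 1.161, -0.05], TCP at [0.237, 0.605, 0.25] pointing down, gripper open.
Joint ranges: [-2.61, 2.61], [-0.41, 2.15], [-1.48, 1.57], [0, 2.5], [-1.57, 4.71], [0.05, 1.97], [-2.85, 2.85]. Speed limits (rad/s): [2.79, 2.79, 3.14, 3.14, 3.14, 3.14, 3.14].

INTERFACE

Orientations are given as a unit quaternion [x, y, z, w].
In Python, from bench import move_ptp, movel, move_j, move_gripper, pause, inverse_kinematics, read_camera, camera_params, MotionError, sign_off, look_for, tip_of, read_time_s, read_qpos, read_joint_vel, read_effort, read_eef_pos, read_tcp_rot, read_ft_force, read_ft_torque, read_finger_gap, read_grasp_force gives the robot as it stands. Calls block until the motion is done:
- move_ptp(position, orientation): joint-space move of the TCP to a pose.
- movel(position, orientation=None, speed=0.15): straight line of the TCP; orientation=None keeps the orientation; speed is the mean speed in m/s.
- move_j(angles): joint-space move.
- move_gripper(opening, effort=None): finger opening in m; effort is the grip in N (None keeps the last); returns when the fingers have stopped.
- pause(seconds).
- inverse_kinematics(position, orientation): joint angles nearest the present ones, or None.
- read_camera(name): name is "side" or "top" or "wrist"; returns the picture (400x640x3 uint8, red, green, blue); there is no depth.
- camera_params(name): a dict with "K" (3x3 intrinsics, pixels), "camera_from_world" (4x4, takes a point from world to camera coordinates). Camera axes: x right, y down, z forward; pixel columns grow to the right and rows downward; lengths in m; the calibration is good to about 2 mm. A picture is of the moment at which its call begins: read the wrist's pose just before it. camera_params takes no time and is no camera call; for the wrist camera it gives the pose at the moment of the call.
A pose or a line that the arm cannot do raises MotionError and nothing moves.
- sign_off(): hands the job in; it is judged then, once.
Trained networks look in the newest picture that a camera, given by its name, has taken for a name from the list of things; names that differ only in an ending like _2 or _b are one class to them, and where a whole thing is asked for, a point or a joint stands for the part that bears it (a point fixed in the world has none). Each returns a list of dicts, best first, with "confidence" (0 to 1); they miss things now and then, are a little off and sometimes report something else, mostly with a low value. They report only what shows in the picture. A call takes as long as a camera call. They do not tell look-alikes from the thing itself.
- look_for(camera, name): "at" ([column, row] in pixels, amid what is visible of it).
- tip_of(camera, name): "at" ([column, row] in pixels: a listed point, or the origin of a listed thing).
Readings, each from a call of its own:
- read_time_s(): time.
- read_qpos(): joint angles.
- read_joint_vel(): joint speeds.
- read_effort(): joint torques, N m.
- read_eef_pos(): TCP position.
- read_tcp_rot(): TCP orientation.
- read_ft_force(): force on the tool from outside, world axes, zero at the start.
- read_ft_torque(): the same for the moment, N m.
- read_finger_gap(): finger opening in m.
- read_grasp_force(): force on a finger pad.
Only numpy, scipy, OpenCV 4.12 (cv2) and the standard library are available. Lean on these libraries where they do the work, as an engineer would, in place of code of your own. Each camera call takes 0.05 s, during which the arm holds its last target. There are 200 camera calls.

## Working session

There is one attempt and no reset: what is moved stays moved. The work goes in short steps, each a Python script; the robot and the scene stay as the last script left them, time stands still between calls to the robot, and variables do not carry over. Pictures are saved under pics/ and viewed, at most 14 in all, crops included, and the job is handed in when it is done.

```bash
mkdir -p pics; cat > h.py <<'E'
import numpy as np, cv2
from bench import *
def snap(c,f):
    im=read_camera(c); cv2.imwrite('pics/'+f,im[:,:,::-1]); return im
def world(P,px,z):
    """pixel -> world point on plane z"""
    K=P["K"];T=np.array(P["camera_from_world"]);R=T[:3,:3];t=T[:3,3]
    o=-R.T@t; d=R.T@np.linalg.inv(K)@np.array([px[0],px[1],1.])
    return o+d*(z-o[2])/d[2]
E
python3 - <<'E'
from h import *
for c in ("top","side"):
    snap(c,c+'0.png'); P=camera_params(c)
    T=np.array(P["camera_from_world"]); print(c,np.round(-T[:3,:3].T@T[:3,3],3))
    for n,z in dict(dropper_bottle_a=0,coverslip_carton=0,marker=0,mounting_tray=0,marking_tray=0,glass_beaker=0,tissue_carton=0,brown_bottle=0).items():
        for d in tip_of(c,n): print(c,n,np.round(d["at"]),round(d["confidence"],2),np.round(world(P,d["at"],z),3)[:2])
print(read_time_s(),read_tcp_rot(),read_eef_pos())
E
```

```text
top [ 0.414 -0.12   1.266]
top dropper_bottle_a [339. 245.] 0.65 [ 0.414 -0.182]
top dropper_bottle_a [381. 253.] 0.64 [ 0.393 -0.305]
top dropper_bottle_a [285. 261.] 0.53 [ 0.364 -0.025]
top dropper_bottle_a [436. 257.] 0.51 [ 0.385 -0.468]
top dropper_bottle_a [308. 242.] 0.44 [ 0.421 -0.093]
top dropper_bottle_a [406. 252.] 0.43 [ 0.398 -0.38 ]
top coverslip_carton [272. 232.] 0.74 [0.448 0.013]
top marker [237. 234.] 0.7 [0.439 0.116]
top marker [382. 154.] 0.31 [ 0.688 -0.306]
top mounting_tray [175. 239.] 0.56 [0.422 0.297]
top marking_tray [406. 215.] 0.82 [ 0.505 -0.38 ]
top glass_beaker [257. 183.] 0.82 [0.59  0.064]
top tissue_carton [381. 155.] 0.75 [ 0.684 -0.305]
top brown_bottle [466. 211.] 0.87 [ 0.523 -0.557]
side [0.522 0.765 0.661]
side dropper_bottle_a [351. 219.] 0.72 [ 0.421 -0.091]
side dropper_bottle_a [355. 181.] 0.65 [ 0.397 -0.289]
side dropper_bottle_a [373. 237.] 0.63 [ 0.367 -0.016]
side dropper_bottle_a [356. 155.] 0.62 [ 0.383 -0.457]
side dropper_bottle_a [354. 202.] 0.53 [ 0.406 -0.174]
side dropper_bottle_a [353. 167.] 0.52 [ 0.397 -0.372]
side coverslip_carton [345. 244.] 0.84 [0.441 0.014]
side marker [344. 274.] 0.52 [0.449 0.118]
side mounting_tray [364. 343.] 0.65 [0.417 0.299]
side marking_tray [322. 165.] 0.77 [ 0.503 -0.381]
side glass_beaker [282. 253.] 0.45 [0.596 0.056]
side tissue_carton [269. 177.] 0.42 [ 0.668 -0.291]
side brown_bottle [314. 140.] 0.6 [ 0.534 -0.565]
0.9 [ 1.85279681e-01  9.82685829e-01  4.41517414e-05 -1.38040004e-05] [0.2367058  0.60538752 0.25031726]
```

View pics/top0.png

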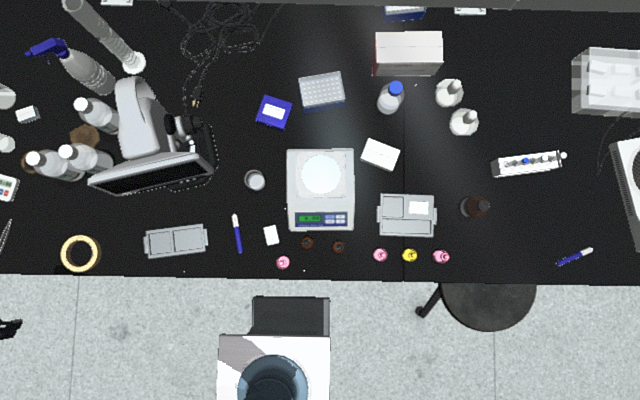

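View pics/side0.png

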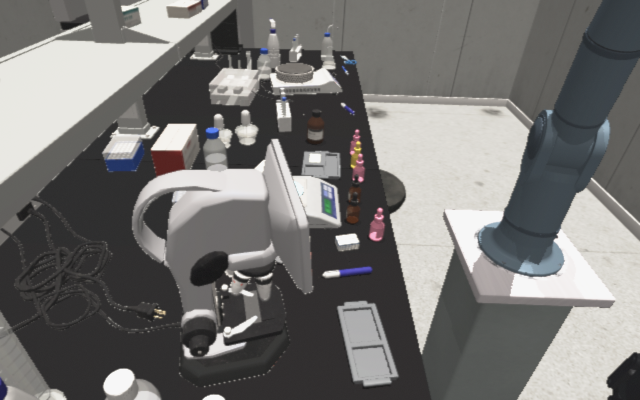

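The top view shows the two amber bottles at about (308,242) and (339,245). Pink and yellow look-alikes stand at (283,262), (381,255), (410,255) and (441,257). The marker is at (237,234), the carton at (271,235), the narrow tray at (175,240) and the wide tray at (406,215). The side view agrees. Next I'll take wrist views from close by.

```bash
python3 - <<'E'
from h import *
import pickle
Q=[1,0,0,0]; views={}
for i,(x,y) in enumerate([(0.42,0.26),(0.42,-0.05),(0.45,-0.36)]):
    try: move_ptp([x,y,0.32],Q)
    except MotionError as e: print(e); continue
    P=camera_params("wrist"); im=snap("wrist",f'w{i}.png'); views[i]=(P,im)
    T=np.array(P["camera_from_world"]); print(i,read_time_s(),np.round(-T[:3,:3].T@T[:3,3],3),np.round(T[:3,:3],2).tolist())
    for n in ("dropper_bottle_a","coverslip_carton","marker","mounting_tray","marking_tray"):
        for d in tip_of("wrist",n):
            if d["confidence"]>.3: print(n,np.round(d["at"]),round(d["confidence"],2),np.round(world(P,d["at"],0),3)[:2])
pickle.dump(views,open('v.pkl','wb'))
cv2.imwrite('pics/m0.png',cv2.resize(np.vstack([views[k][1][:,:,::-1] for k in views]),None,fx=.5,fy=.5,interpolation=cv2.INTER_AREA))
E
```

```text
0 2.8083 [0.504 0.261 0.443] [[0.0, -1.0, 0.0], [-0.95, -0.0, 0.33], [-0.33, -0.0, -0.95]]
dropper_bottle_a [577. 157.] 0.82 [ 0.414 -0.09 ]
dropper_bottle_a [517. 191.] 0.66 [ 0.364 -0.016]
coverslip_carton [502. 137.] 0.74 [0.442 0.019]
marker [432. 134.] 0.78 [0.446 0.116]
mounting_tray [301. 155.] 0.7 [0.417 0.294]
1 4.2917 [ 0.505 -0.048  0.443] [[0.0, -1.0, 0.0], [-0.95, -0.0, 0.32], [-0.32, -0.0, -0.95]]
dropper_bottle_a [304. 193.] 0.97 [ 0.362 -0.018]
dropper_bottle_a [502. 172.] 0.88 [ 0.394 -0.299]
dropper_bottle_a [623. 175.] 0.8 [ 0.39 -0.47]
dropper_bottle_a [356. 153.] 0.77 [ 0.421 -0.092]
dropper_bottle_a [559. 178.] 0.65 [ 0.386 -0.381]
dropper_bottle_a [421. 161.] 0.6 [ 0.409 -0.183]
coverslip_carton [277. 141.] 0.61 [0.437 0.016]
marker [206. 134.] 0.76 [0.446 0.112]
mounting_tray [204. 132.] 0.74 [0.448 0.116]
mounting_tray [ 79. 154.] 0.7 [0.418 0.292]
marking_tray [578.  90.] 0.9 [ 0.504 -0.377]
2 5.7833 [ 0.536 -0.358  0.443] [[0.0, -1.0, -0.0], [-0.95, -0.0, 0.33], [-0.33, 0.0, -0.95]]
dropper_bottle_a [201. 179.] 0.91 [ 0.413 -0.182]
dropper_bottle_a [340. 194.] 0.72 [ 0.391 -0.38 ]
dropper_bottle_a [402. 199.] 0.64 [ 0.383 -0.471]
dropper_bottle_a [134. 176.] 0.57 [ 0.418 -0.089]
dropper_bottle_a [ 94. 213.] 0.57 [ 0.361 -0.019]
marking_tray [339. 110.] 0.84 [ 0.508 -0.376]
```

View pics/m0.png

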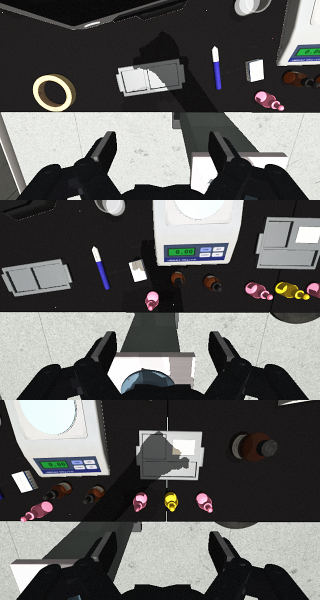

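The wrist views agree with the top view. I'll rectify them to get the orientations.

```bash
cat > r.py <<'E'
import pickle,numpy as np,cv2
from h import world
v=pickle.load(open('v.pkl','rb'))
def ortho(k,cx,cy,z,half=.11,s=1/.00055):
    P,im=v[k]; n=int(2*half*s)   # image: up=+x, left=+y
    T=np.array(P["camera_from_world"]);K=np.array(P["K"])
    A=np.array([[0,-1/s,cx+half],[-1/s,0,cy+half],[0,0,z],[0,0,1]])
    o=cv2.warpPerspective(im,K@T[:3]@A,(n,n),flags=cv2.INTER_LINEAR|cv2.WARP_INVERSE_MAP)[:,:,::-1].copy()
    for g in np.arange(-.1,.101,.02):
        p=int((half-g)*s)
        cv2.line(o,(p,0),(p,6),(0,255,255),1);cv2.line(o,(0,p),(6,p),(0,255,255),1)
        cv2.putText(o,f"{cy+g:.2f}",(p-12,16),0,.3,(0,255,255));cv2.putText(o,f"{cx+g:.2f}",(8,p+3),0,.3,(0,255,255))
    return o
a=[ortho(0,.42,.295,.011),ortho(2,.505,-.378,.011)]
b=[ortho(0,.44,.07,.018),ortho(1,.44,.07,.018)]
cv2.imwrite('pics/o.png',cv2.resize(np.vstack([np.hstack(a),np.hstack(b)]),(600,600) if 0 else None,fx=.75,fy=.75,interpolation=cv2.INTER_AREA))
E
python3 r.py
```

```text
(no output)
```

View pics/o.png

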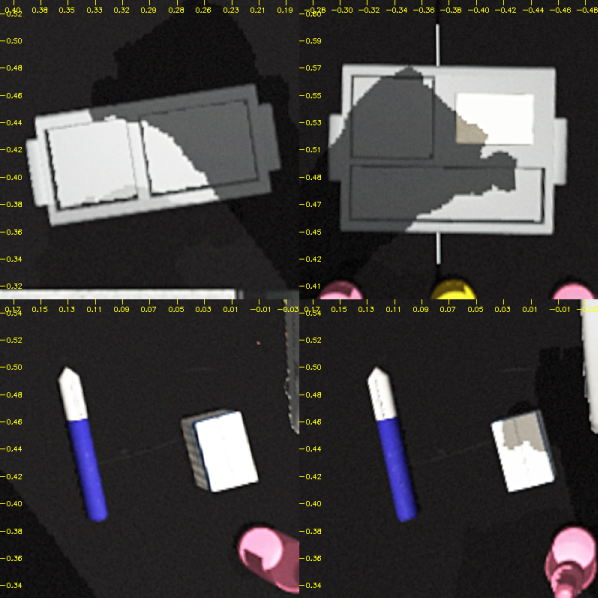

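Poses from the orthophoto:
- **Wide tray:** (.505,-.378), yaw about 0, square recess at the upper left.
- **Narrow tray:** (.417,.292), yaw about +0.15, square recess at the +y end.
- **Marker:** about (.443,.116), turned 0.2.
- **Carton:** about (.4385,.015), turned 0.25.

I'll place the marker first, before the bottle next to its slot.

```bash
cat >> h.py <<'E'
def q(psi): return [np.cos(psi/2),np.sin(psi/2),0,0]
H=0.22
def pick(x,y,z,psi,opening,effort,close=0.0):
    move_gripper(opening); move_ptp([x,y,H],q(psi)); movel([x,y,z+.03],speed=.25); movel([x,y,z],speed=.08)
    move_gripper(close,effort); print('gap',read_finger_gap(),'force',read_grasp_force(),'t',read_time_s())
    movel([x,y,z+.03],speed=.1); movel([x,y,H],speed=.25); print('lifted gap',read_finger_gap())
def place(x,y,z,psi,opening):
    move_ptp([x,y,H],q(psi)); f0=np.array(read_ft_force())
    movel([x,y,z+.03],speed=.2); movel([x,y,z],speed=.04)
    print('place dF',np.round(np.array(read_ft_force())-f0,2),'tcp',np.round(read_eef_pos(),4))
    move_gripper(opening); pause(.2); movel([x,y,z+.06],speed=.12); movel([x,y,H],speed=.3); print('t',read_time_s())
E
python3 - <<'E'
from h import *
for p in (np.pi/2,-np.pi/2):
    for xy in ((.472,-.378),(.422,.2584)): print(p,inverse_kinematics([*xy,.03],q(p+.148*(xy[1]>0))))
pick(.443,.116,.0265,.2,.045,20)
snap("wrist","mk.png")
E
```

```text
1.5707963267948966 [ 0.3345006   0.59825072  0.33968796  1.85515218 -0.28346662  0.7354819
  0.83135248]
1.5707963267948966 [-0.75444219  0.42448388  0.13784673  2.11147058 -0.09873765  0.6114971
 -0.39976253]
-1.5707963267948966 [ 0.02751619  0.7157066   0.74727883  1.86939488 -0.65577131  0.82028466
 -2.02068027]
-1.5707963267948966 [-1.65049188  1.11189663  1.3622354   2.14503846 -1.27105054  1.16312495
 -2.61033306]
gap 0.014169515058833262 force 21.41618102788925 t 9.9833
lifted gap 0.013787341047218776
```

View pics/mk.png

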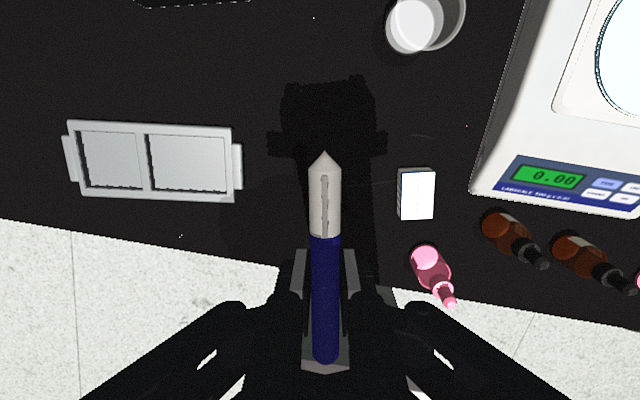

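The marker (tip at (325,152)) is held straight between the pads. I'll place it, then fetch the carton.

```bash
python3 - <<'E'
from h import *
place(.472,-.378,.0297,np.pi/2,.030)
P=camera_params("wrist"); snap("wrist","p1.png")
pick(.4385,.0155,.0295,.23,.048,25)
snap("wrist","c1.png")
a=cv2.imread('pics/p1.png');b=cv2.imread('pics/c1.png');cv2.imwrite('pics/pc.png',cv2.resize(np.hstack([a,b]),(800,250),interpolation=cv2.INTER_AREA))
E
```

```text
place dF [-2.07  4.22  5.82] tcp [ 0.4715 -0.3775  0.0301]
t 17.125
gap 0.033774286456140105 force 25.724380016326904 t 21.1583
lifted gap 0.033795510495221816
```

View pics/pc.png

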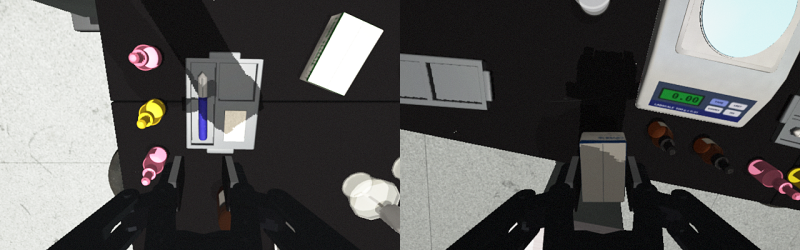

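The carton is held square between the pads. The marker lies in the slot, but I'll check how near its tip is to the slot end.

```bash
python3 - <<'E'
import cv2
a=cv2.imread('pics/p1.png')[70:260,280:440];cv2.imwrite('pics/p1c.png',cv2.resize(a,None,fx=3,fy=3,interpolation=cv2.INTER_CUBIC))
from h import *
place(.422,.2584,.0325,np.pi/2+.15,.050)
P=camera_params("wrist"); snap("wrist","p2.png")
pick(.420,-.091,.046,0,.055,30)
E
```

```text
place dF [-2.49 -2.01 11.36] tcp [0.4213 0.258  0.0332]
t 26.9833
gap 0.034008616021376226 force 29.5052459591534 t 30.1417
lifted gap 0.03364649442216633
```

View pics/p1c.png

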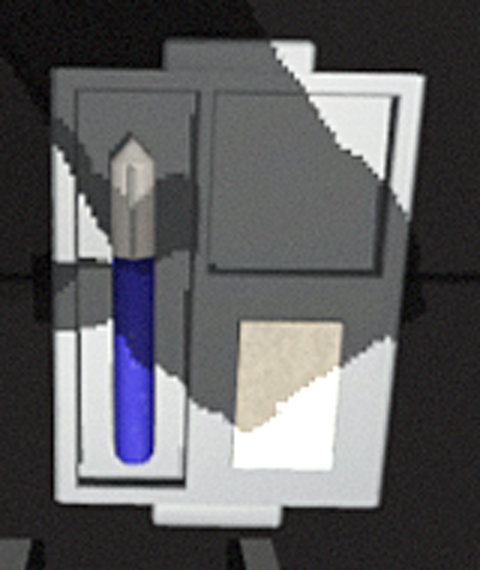

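View pics/p2.png

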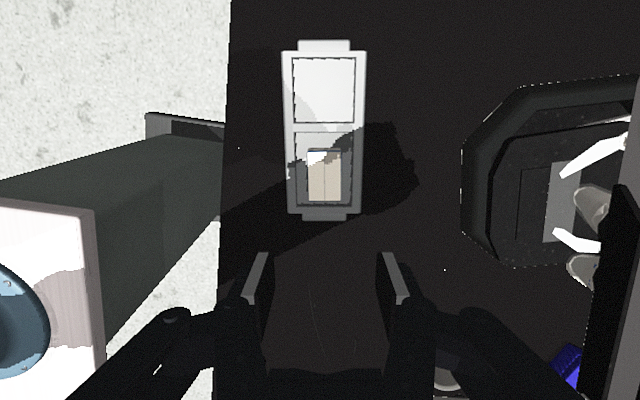

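The marker is centred in its slot and the carton lies flat in its recess at (325,175). Bottle a is held. I'll place it, then pick and place bottle b.

```bash
python3 - <<'E'
from h import *
place(.410,.3375,.0495,0,.060)
snap("wrist","p3.png")
pick(.412,-.181,.046,0,.055,30)
place(.528,-.337,.0495,0,.060)
movel([.45,-.34,.3],speed=.25)
P=camera_params("wrist"); snap("wrist","p4.png")
for d in tip_of("wrist","dropper_bottle_a"): print(d,world(P,d["at"],.003))
for d in tip_of("wrist","marker"): print('m',d,world(P,d["at"],.003))
a=cv2.imread('pics/p3.png');b=cv2.imread('pics/p4.png');cv2.imwrite('pics/p34.png',cv2.resize(np.vstack([a[:250],b[:250]]),None,fx=1,fy=1))
E
```

```text
place dF [-0.86 -2.04  5.59] tcp [0.4098 0.3371 0.0498]
t 36.3833
gap 0.03334866535889673 force 29.714440182724502 t 40.0917
lifted gap 0.0336474991665578
place dF [-2.29  2.81  5.56] tcp [ 0.5279 -0.3366  0.0498]
t 45.5583
{'at': [296.9, 196.6], 'confidence': 0.98} [ 0.39404705 -0.30006358  0.003     ]
{'at': [324.4, 97.0], 'confidence': 0.82} [ 0.52390244 -0.33756236  0.003     ]
{'at': [98.5, 216.3], 'confidence': 0.59} [ 0.36458131 -0.02202381  0.003     ]
m {'at': [360.1, 139.4], 'confidence': 0.6} [ 0.4718818  -0.38355661  0.003     ]
```

View pics/p34.png

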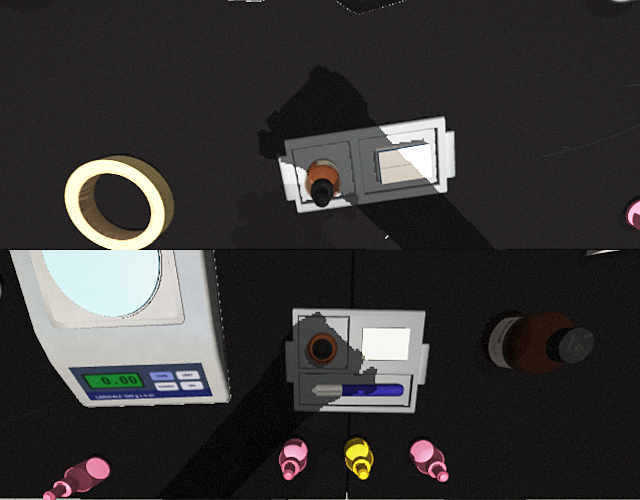

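All four items sit in their recesses, and both bottles are upright: bottle a at (321,180) in the upper view and bottle b at (322,347) in the lower one. Handing in.

```bash
python3 -c "
from bench import *
print(sign_off(),read_time_s())"
```

```text
the job is handed in; nothing more can be done
the job is handed in; nothing more can be done
```

Both kits are made up and the job is handed in: in the last pictures the bottles stand upright in their square recesses, the carton and marker lie flat in theirs, and the arm touched no bystander; the sign-off call returned no verdict.

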